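# Restock the dryer-ball dispenser

## Task

Guests of this shared laundry take a wool dryer ball at the dispenser's open window and click the carousel on, so the compartment that was emptied has gone past the window. Flip the ratchet pawl's lever over so that the carousel can run backward and leave it over, turn the carousel back by its black bar handle until the empty compartment has clicked home in the window, then set the spare ball from the white tray into that compartment. Leave the other things on the worktop where they are.

Things in the scene. Friction and masses are not known exactly. Their poses are not given: they have to be found in the camera images.
- dispenser: Fixed dispenser on a round wooden base, 332 mm across. Origin: on the worktop under the carousel's vertical axis; its -x axis points from the axis out through the window, z up. Three brackets outside the hood reach 62 mm high and 165 mm from the axis. The ratchet pawl stands on an ear of the base on the -y side
- hood_top (a point): Where the axis passes the top of the clear fixed hood, 102 mm above the worktop. The hood (radius 137 mm, lower rim 36 mm up) covers the carousel all round and above except for one open 60-degree sector, the window: open in front and above, in to 31 mm from the axis
- window (a point): Fixed to the dispenser: where the centre of a ball stands when its compartment is home in the window, 94 mm from the axis toward the dispenser's -x, 61 mm above the worktop
- carousel (a joint): Turn (rad) about the vertical axis, counter-clockwise from above positive. Six compartments; it clicks home every 1.047 rad: a leaf spring on a hexagonal collar pulls it home from 25 degrees either side with up to 0.25 Nm. 0 = empty compartment home in the window; it starts one or two clicks forward (1.05 or 2.09), rarely caught half-way between. The engaged pawl stops it turning back (negative)
- handle (a point): Grip point of the carousel's black bar handle, on the axis, 140 mm above the worktop. The bar lies along this point's y axis: 66 mm long, 18 mm wide, from 120 to 152 mm above the worktop. With the empty compartment home it lies along the dispenser's y axis, square to the window. Below it: a hexagonal collar (56 mm wide, top at 116 mm) and the hood's top
- seat (a point): Centre of a ball seated in the empty compartment (turns with the carousel): 94 mm from the axis, 61 mm above the worktop. The seat is a rubber ring (inside 50, outside 58, height 8 mm) on the deck, 31 mm below this point; wooden dividers 36 mm high on either side, no outer wall. The other five compartments hold balls that are not to be handled
- pawl (a joint): Angle (rad) of the ratchet pawl about its level pivot, which runs along the dispenser's y. 0 = engaged: nose down on the toothed rim, lever upright. 1.31 = flipped over toward the dispenser's -x onto its rest, nose clear. Gravity holds it at either end: pushed past about 0.75 it falls over by itself, with less it falls back
- pawl_pivot (a point): Middle of the pawl on its pivot: 66 mm to -x and 150 mm to -y of the dispenser's origin, 50 mm above the worktop. The pawl's arm reaches 66 mm from it to +x; its lever stands 30 mm farther out, to -y
- pawl_knob (a point): Centre of the black knob (24 mm wide and high) on the end of the pawl's lever, 60 mm from the pivot. Engaged, it is 110 mm above the worktop, 43 mm outside the hood. Pushed level toward the dispenser's -x (under 5 N) it flips the pawl; it comes to rest about 58 mm farther to -x and 65 mm above the worktop
- tray: White low tray that holds the spare ball, fixed, 226 mm (its x) by 178 mm (its y), walls 24 mm high and 6 mm thick. Origin at the centre of its underside; its floor is 5 mm up
- ball: The spare wool dryer ball, 66 mm across, 62 mm high as it lies, 45 g, loose in the white tray. Origin at its underside as it lies at the start (turns with the ball)
- ball_center (a point): Centre of the spare ball
- soap_pump: Brown pump bottle, 65 mm wide, 176 mm high, a bystander; origin at the centre of its underside
- lint_roller: Lint roller lying down, 234 mm long, a bystander; origin at the centre of its underside
- dial_timer: White kitchen-type timer, 68 mm square, 49 mm high, a bystander; origin at the centre of its underside
- sewing_tape: Grey round tape measure, 52 mm, a bystander; origin at the centre of its underside

How it is judged:
By the outcome, as a careful person would: the job done as asked, in the order asked, and still so for the second after the job is handed in, with the robot touching nothing.
It also fails if it takes over 64 s, if anything falls off the work surface, if the arm or the gripper's body presses on something with over 40 N, if the wrist force passes 120 N, or if a joint passes its speed limit or range.

## Robot

A 6-joint arm with a two-finger parallel gripper is mounted at the origin on a cart in front of the work surface, level with it; the furniture and walls round the work are solid. World frame = base frame: x ahead of the robot, y to its left, z up, the work surface at z = 0. Lengths are in m, angles in rad, forces in N, time in s.
With the tool pointing down it reaches from about 0.3 to 0.875 m from the base axis. Payload 6.4 kg.
Tool frame: the origin (TCP) lies at the very end of the fingers, on their centre line; the grasp point (between the pads) lies 19 mm behind it; z points along the fingers, y is the line along which they close (so a half turn about z gives the same grasp; the last joint's range is limited). The gripper opens to 85 mm and grips with 20 to 120 N. Pads are 22 mm wide; open, the fingers measure 114 mm over their backs; the gripper's body (76 mm by 85 mm) begins 54 mm behind the grasp point. The pads swing forward as they close: fully open they stand 13 mm farther back than shut.
Start: joints at [-1.472, 0.181, 1.607, -0, 1.354, -0.206], TCP at [0.173, -0.549, 0.231] pointing down, gripper open.
Joint ranges: [-2.99, 2.99], [-0.89, 2.07], [0.3, 2.58], [-1.14, 4.28], [0, 2.63], [-3.12, 3.12]. Speed limits (rad/s): [2.57, 2.57, 3.01, 3.14, 3.14, 3.14].

## Interface

Orientations are given as a unit quaternion [w, x, y, z].
In Python, from bench import ctrl gives the robot as it stands.
- The arm moves only by the tool jog_arm, called after "Emit:" as name(argument=value, ...) on one line, values as JSON. Schema: {"type":"object","properties":{"plan":{"type":"array","items":{"type":"array","prefixItems":[{"type":"array","items":{"type":"number"},"minItems":3,"maxItems":3},{"type":"array","items":{"type":"number"},"minItems":3,"maxItems":3},{"type":"number"}],"minItems":3,"maxItems":3},"minItems":1,"maxItems":10},"only":{"type":"string"},"quiet":{"type":"boolean"},"lines":{"type":"string"}},"required":["plan"],"additionalProperties":false}. plan is a list of rows, 1 to 10 of them, each written [[dx, dy, dz], [rx, ry, rz], opening]: dx, dy, dz in m, then a rotation vector rx, ry, rz in rad, then the opening from 0.0 (shut) to 1.0 (fully open); each row is the pose to reach, as a shift and turn from the pose commanded when the call began, along the tool's axes at that moment; what a row does not reach only later rows make up. A row lasts 1/8 s, in which the tool goes at most 0.0625 m and 0.188 rad, less where a joint would pass 70% of its speed; a pose out of reach is approached as far as the arm can. The fingers move at their own pace and stop on an object; the grip force is fixed at half the most. Time passes only in rows, so rows that do not move let the fingers close. The tool returns the time, the measured TCP pose, the force, the opening and the grip force at its end. only (a regular expression) keeps the lines of the reply that match it, lines (a string "A,B") keeps lines A to B, and quiet returns only ok. Input that does not fit is refused with a message, and nothing moves.
- ctrl.get_obs(): the state, without advancing time (a new reading comes with each control period).
- ctrl.camera(name): name is "scene" or "top"; returns the picture (384x512x3 uint8, blue, green, red); there is no depth.
- ctrl.camera_params(name): a dict with "fovy" (degrees; the focal length in pixels is half the picture's height over the tangent of half this angle, whatever the lens; pixels are square), "cx", "cy" (the principal point, pixels), "view" (4x4, takes a point from world to camera coordinates). Camera axes: x right, y up, looking along -z (the intrinsics and any distortion apply to the point x, -y, -z); pixel columns grow to the right and rows downward; lengths in m; the calibration is good to about 2 mm. A picture is of the moment at which its call begins. camera_params takes no time and is no camera call.
- ctrl.hand_in(): hands the job in; it is judged then, once.
The state is a dict: "time_s": time; "q": joint angles; "dq": joint speeds; "joint_efforts": joint torques, N m; "eef_pos": TCP position; "eef_rot": TCP orientation; "wrist_force": force on the tool from outside, world axes, zero at the start; "torque": the same for the moment, N m; "opening": opening from 0.0 (shut) to 1.0 (fully open); "grasp_force": force on a finger pad.
Only numpy, scipy, OpenCV 4.12 (cv2) and the standard library are available. Lean on these libraries where they do the work, as an engineer would, in place of code of your own. Each camera call takes 0.05 s, during which the arm holds its last target. There are 200 camera calls.

## Working session

There is one attempt and no reset: what is moved stays moved. The work goes in short steps, Python scripts to look and compute and a tool call to move; the robot and the scene stay as the last step left them, time stands still between calls to the robot, and variables do not carry over. Pictures are saved under pics/ and viewed, at most 11 in all, crops included, and the job is handed in when it is done.

```bash
ls; mkdir -p pics
```

Run:
```python
from bench import ctrl
import cv2,numpy as np
o=ctrl.get_obs();print({k:np.round(v,3).tolist() for k,v in o.items()})
for n in("scene","top"):
    cv2.imwrite(f"pics/{n}0.png",ctrl.camera(n));p=ctrl.camera_params(n);print(n,p)
```

```text
bench.py
pics
{'time_s': 0.0, 'q': [-1.472, 0.181, 1.608, 0.0, 1.354, -0.206], 'dq': [-0.002, 0.002, 0.001, -0.0, -0.001, 0.002], 'joint_efforts': [-0.0, -44.488, -35.134, -0.0, 0.009, -0.0], 'eef_pos': [0.173, -0.548, 0.23], 'eef_rot': [-0.001, 0.988, 0.152, 0.0], 'wrist_force': [-0.103, -0.737, 0.479], 'torque': [-0.046, -0.044, 0.001], 'grasp_force': 0.0, 'opening': 1.001}
scene {'fovy': 51.28345174979985, 'cx': 260.659498508858, 'cy': 189.82557585876418, 'view': array([[-0.59182031, -0.80603959, -0.00699283,  0.25047642],
       [ 0.57978141, -0.43168916,  0.69101229, -0.43883667],
       [-0.56000199,  0.4049008 ,  0.72280918, -1.16983264],
       [ 0.        ,  0.        ,  0.        ,  1.        ]])}
top {'fovy': 45.606870804169816, 'cx': 253.04212043667428, 'cy': 188.25763080760845, 'view': array([[-0.02017999, -0.99976403,  0.00804067, -0.10177536],
       [ 0.98448341, -0.0184681 ,  0.17450312, -0.55611477],
       [-0.17431345,  0.01143738,  0.98462379, -1.51426324],
       [ 0.        ,  0.        ,  0.        ,  1.        ]])}
```

View pics/scene0.png

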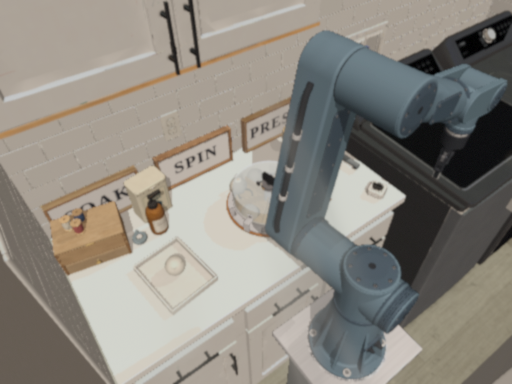

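View pics/top0.png

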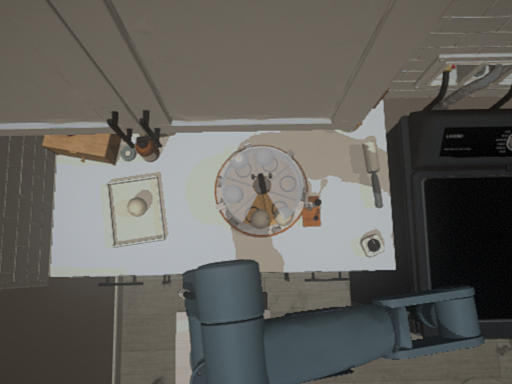

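The top view shows the dispenser at about (262,190) with its window facing down (toward the robot), the pawl ear at (312,210), and the tray at (137,208) with the ball. The scene view shows the tray at (175,272) and the handle at (268,180), but the arm hides the pawl. I'll enlarge the dispenser.

Create h.py:
```python
from bench import ctrl
import cv2,numpy as np
from scipy.spatial.transform import Rotation as R
def P(n):
    p=ctrl.camera_params(n);f=192/np.tan(np.radians(p["fovy"])/2)
    return p,f,np.array(p["view"])
def ray(n,u,v):
    p,f,V=P(n);d=V[:3,:3].T@np.array([(u-p["cx"])/f,-(v-p["cy"])/f,-1])
    return -V[:3,:3].T@V[:3,3],d/np.linalg.norm(d)
def plane(n,u,v,z):
    o,d=ray(n,u,v);return o+d*(z-o[2])/d[2]
def proj(n,X):
    p,f,V=P(n);c=V[:3,:3]@np.array(X)+V[:3,3]
    return np.array([p["cx"]-f*c[0]/c[2],p["cy"]+f*c[1]/c[2]])
def tri(a,b):
    (o1,d1),(o2,d2)=ray("top",*a),ray("scene",*b)
    s=np.linalg.lstsq(np.c_[d1,-d2],o2-o1,rcond=None)[0]
    A,B=o1+s[0]*d1,o2+s[1]*d2
    return (A+B)/2,np.linalg.norm(A-B)
def totool(d):
    w,x,y,z=ctrl.get_obs()["eef_rot"];return R.from_quat([x,y,z,w]).inv().apply(d)
```

Run:
```python
from h import *
t=cv2.imread("pics/top0.png")[135:250,205:345]
cv2.imwrite("pics/topc.png",cv2.resize(t,None,fx=5,fy=5,interpolation=cv2.INTER_CUBIC))
s=cv2.imread("pics/scene0.png")[130:320,120:300]
cv2.imwrite("pics/scenec.png",cv2.resize(s,None,fx=3.1,fy=3.1,interpolation=cv2.INTER_CUBIC))
print(plane("top",262,190,.0),plane("top",137,208,.036),tri((137,207),(175,264)))
print(proj("top",[.173,-.549,.231]),proj("scene",[.173,-.549,.231]))
```

```text
[ 0.55591553 -0.14466418  0.        ] [0.49526801 0.28546651 0.036     ] (array([0.4993595 , 0.28584767, 0.04467285]), np.float64(0.005875686050367866))
[406.77741482 303.99184794] [438.86146741 172.25120068]
```

View pics/topc.png

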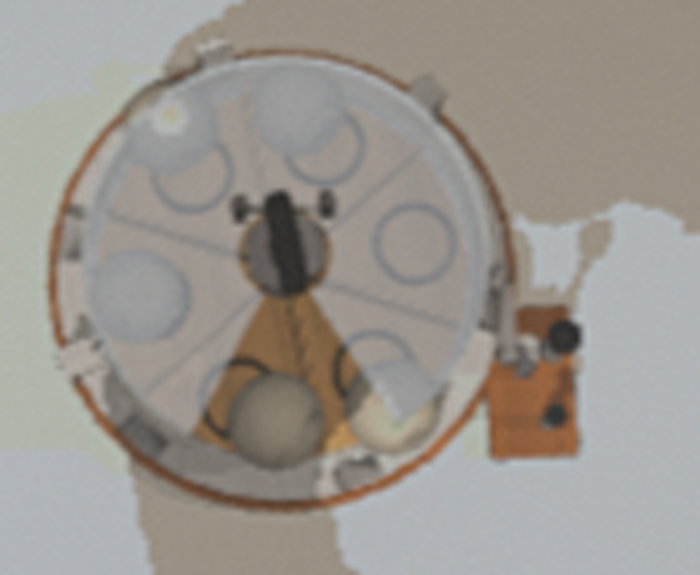

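View pics/scenec.png

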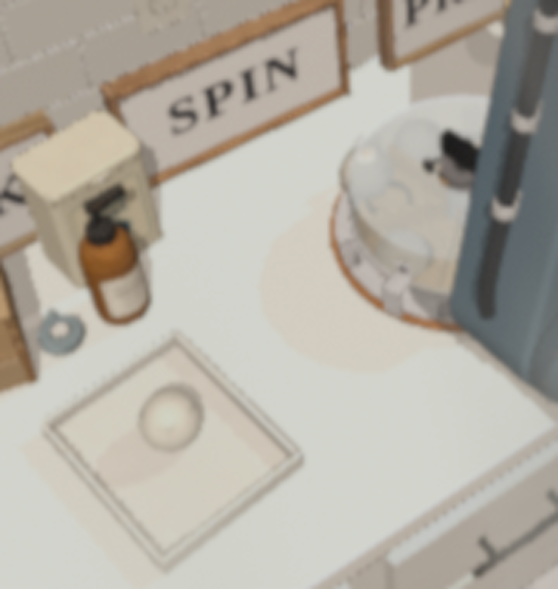

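Enlarged, the top view shows: handle bar in crop (278,200)–(290,285), knob at (565,335), empty seat ring at (415,242), and the window wedge pointing slightly right of down. In the scene crop the arm partly hides the handle. Next I'll measure the dark blobs and the ball.

Run:
```python
from h import *
t=cv2.imread("pics/top0.png");s=cv2.imread("pics/scene0.png")
def blobs(im,m,x0,y0,x1,y1,amin):
    k=np.zeros(m.shape,np.uint8);k[y0:y1,x0:x1]=m[y0:y1,x0:x1]
    n,l,st,c=cv2.connectedComponentsWithStats(k.astype(np.uint8))
    for i in range(1,n):
        if st[i,4]>=amin:
            q=np.argwhere(l==i)[:,::-1].astype(np.float32);r=cv2.minAreaRect(q)
            print(st[i],c[i].round(2),[np.round(a,1) for a in r])
dk=lambda im,v:(im.max(2)<v).astype(np.uint8)
print("top dark");blobs(t,dk(t,60),205,135,345,250,6)
print("scene dark");blobs(s,dk(s,60),230,150,300,220,6)
# wooden base rim: saturated orange in top
h=cv2.cvtColor(t,cv2.COLOR_BGR2HSV);m=((h[...,0]<18)&(h[...,1]>90)).astype(np.uint8)
m[:,:205]=0;m[:,308:]=0;m[:140]=0;m[242:]=0
q=np.argwhere(m)[:,::-1]
W=np.array([plane("top",u,v,.02)[:2] for u,v in q])
r=np.hypot(*(W-[.555,-.145]).T);W=W[(r>.145)&(r<.18)]
for i in range(5):
    A=np.c_[2*W,np.ones(len(W))];x=np.linalg.lstsq(A,(W**2).sum(1),rcond=None)[0];R0=np.sqrt(x[2]+x[0]**2+x[1]**2)
    e=np.abs(np.hypot(*(W-x[:2]).T)-R0);W=W[e<max(.004,0)]
print("base",x[:2],R0,len(W))
for n,im,b in(("top",t,(118,190,158,225)),("scene",s,(158,245,195,285))):
    c=im[b[1]:b[3],b[0]:b[2]];g=cv2.cvtColor(c,cv2.COLOR_BGR2HSV);print(n,"sat row",g[g.shape[0]//2,:,1].tolist(),g[g.shape[0]//2,:,2].tolist())
print(ray("top",0,0)[0],ray("scene",0,0)[0])
```

```text
top dark
[258 174   8  20  99] [261.69 183.44] [array([261.6, 183.4]), array([19.4,  5.3]), np.float64(78.7)]
[315 200   6   5  23] [317.22 201.91] [array([317.5, 202. ]), array([5., 4.]), np.float64(0.0)]
[315 217   3   2   6] [316.  217.5] [array([316. , 217.5]), array([1., 2.]), np.float64(90.0)]
scene dark
[263 173  11  12  82] [268.02 178.66] [array([267.7, 178.7]), array([13. ,  6.9]), np.float64(33.7)]
[282 176   4  18  32] [283.5  185.12] [array([283.7, 184.5]), array([ 2. , 17.3]), np.float64(11.3)]
base [ 0.55461316 -0.14232362] 0.16183019176635252 169
top sat row [24, 26, 25, 23, 26, 25, 24, 24, 26, 34, 46, 47, 40, 32, 32, 30, 30, 32, 33, 33, 39, 46, 45, 46, 46, 42, 41, 40, 35, 39, 39, 30, 17, 17, 17, 21, 27, 26, 26, 26] [177, 178, 176, 174, 175, 176, 177, 177, 169, 157, 156, 172, 177, 176, 181, 181, 178, 182, 180, 176, 177, 176, 171, 162, 143, 127, 124, 109, 108, 131, 149, 152, 165, 183, 182, 179, 177, 176, 177, 176]
scene sat row [22, 21, 21, 22, 22, 22, 24, 31, 36, 35, 33, 31, 26, 22, 21, 20, 18, 20, 21, 23, 27, 32, 34, 34, 35, 35, 34, 27, 22, 18, 20, 21, 21, 25, 27, 27, 29] [209, 209, 208, 209, 208, 206, 193, 181, 186, 197, 204, 208, 208, 208, 209, 209, 209, 209, 208, 208, 208, 207, 202, 196, 188, 175, 167, 178, 200, 207, 209, 209, 208, 206, 205, 205, 205]
[ 0.28147549 -0.09470252  1.58884171] [-0.25244223  0.48611904  1.15055884]
```

Run:
```python
from h import *
ax=np.array([.5546,-.1423])
H=plane("top",261.6,183.4,.145);K=plane("top",317.35,202,.112);S=plane("top",316,217.5,.05)
print("handle",H,"knob",K,K[:2]-ax,np.hypot(*(K[:2]-ax)))
ang=lambda d:np.degrees(np.arctan2(d[1],d[0]))
yaw=ang(K[:2]-ax)-ang(np.array([-66,-180]));print("yaw",yaw, "yaw w/H",ang(K[:2]-H[:2])-ang(np.array([-66,-180])))
d=np.radians(78.7);a=plane("top",261.6+8*np.cos(d),183.4+8*np.sin(d),.152);b=plane("top",261.6-8*np.cos(d),183.4-8*np.sin(d),.152)
print("bar dir",ang((a-b)[:2]),a,b)
e=plane("top",415/5+205,242/5+135,.034);print("empty ring",e,np.hypot(*(e[:2]-ax)),ang(e[:2]-ax))
for c in((172,125),(297,110),(140,295),(278,420),(395,405)):
    p=plane("top",c[0]/5+205,c[1]/5+135,.061);print("ball",p[:2].round(3),np.hypot(*(p[:2]-ax)).round(3),ang(p[:2]-ax).round(0))
print("wedge",[ang(plane("top",c[0]/5+205,c[1]/5+135,.1)[:2]-plane("top",56+205,60+135,.1)[:2]) for c in((195,435),(400,420))])
```

```text
handle [ 0.55244054 -0.13932627  0.145     ] knob [ 0.49334514 -0.32124018  0.112     ] [-0.06125486 -0.17894018] 0.18913420184000387
yaw 1.2391864153758405 yaw w/H 2.139725073142799
bar dir -170.22125769891505 [ 0.52555827 -0.14351662  0.152     ] [ 0.57685048 -0.13467651  0.152     ]
empty ring [ 0.57156313 -0.23427585  0.034     ] 0.09352702538749368 -79.55034891385118
ball [ 0.651 -0.068] 0.122 38.0
ball [ 0.66  -0.154] 0.106 -6.0
ball [ 0.533 -0.044] 0.1 102.0
ball [ 0.447 -0.136] 0.108 177.0
ball [ 0.455 -0.215] 0.123 -144.0
wedge [np.float64(146.86991544006656), np.float64(-136.57107994016172)]
```

Add to h.py:
```python
def rel(target,xyaw=None):
    """tool-axis shift from measured pose to world target; rz so tool x gets world yaw xyaw (deg, mod 180)"""
    o=ctrl.get_obs();w,x,y,z=o["eef_rot"];r=R.from_quat([x,y,z,w])
    tx=r.apply([1,0,0]);yaw=np.degrees(np.arctan2(tx[1],tx[0]))
    rz=None if xyaw is None else -np.radians((xyaw-yaw+90)%180-90)
    print("pos",o["eef_pos"].round(4),"yaw",yaw.round(1),"tilt",r.apply([0,0,1]).round(3),"-> d",r.inv().apply(np.array(target)-o["eef_pos"]).round(4),"rz",rz,"q6",round(o["q"][5],2),"t",o["time_s"])
```

```bash
python3 -c "
from h import *
rel([.535,-.326,.23],0)"
```

```text
pos [ 0.1725 -0.548   0.2305] yaw 17.5 tilt [-0.     0.002 -1.   ] -> d [ 0.4124 -0.103   0.0008] rz 0.304743230922783 q6 -0.21 t 0.1
```

Emit:
jog_arm(plan=[[[0.055, -0.014, 0], [0, 0, 0.1], 0], [[0.11, -0.028, 0], [0, 0, 0.2], 0], [[0.165, -0.041, 0], [0, 0, 0.3], 0], [[0.22, -0.055, 0], [0, 0, 0.305], 0], [[0.275, -0.069, 0], [0, 0, 0.305], 0], [[0.33, -0.083, 0], [0, 0, 0.305], 0], [[0.38, -0.095, 0], [0, 0, 0.305], 0], [[0.412, -0.103, 0], [0, 0, 0.305], 0], [[0.412, -0.103, 0], [0, 0, 0.305], 0]])

```text
time_s: 1.23
eef_pos: [0.5361, -0.3247, 0.2305]
eef_rot: [-0.0, 1.0, 0.002, -0.0]
wrist_force: [-0.1, -0.4, -0.7]
opening: -0.002
grasp_force: 0.0
```

```bash
python3 -c "
from h import *
rel([.535,-.326,.088],0)
for n in('scene','top'): cv2.imwrite(f'pics/{n}1.png',ctrl.camera(n))
a=cv2.imread('pics/scene1.png')[120:300,120:400];b=cv2.imread('pics/top1.png')[120:255,200:410]
cv2.imwrite('pics/c1.png',np.vstack([cv2.resize(a,(420,270)),cv2.resize(b,(420,270))]))"
```

```text
pos [ 0.5361 -0.3247  0.2305] yaw 0.2 tilt [-0.001  0.001 -1.   ] -> d [-0.001   0.0014  0.1425] rz 0.0033667662046422777 q6 0.83 t 1.225
```

View pics/c1.png

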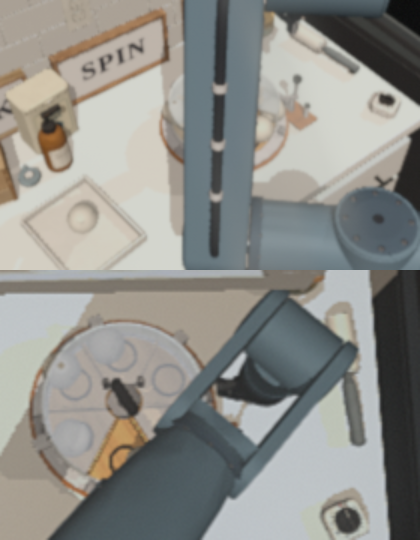

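The top view shows the arm over the +x side of the pawl. The scene view now shows the knob at about (317,172) on the wooden ear. I'll triangulate it with the earlier top view.

Run:
```python
from h import *
s=cv2.imread("pics/scene1.png");m=(s.max(2)<90).astype(np.uint8)
m[:,:296]=0;m[:150]=0;m[205:]=0;m[:,335:]=0
n,l,st,c=cv2.connectedComponentsWithStats(m)
for i in range(1,n):
    if st[i,4]>3: print(st[i],c[i])
print("expected",proj("scene",[.4933,-.3212,.112]))
for i in range(1,n):
    if st[i,4]>3: print(tri((317.35,202),c[i]))
```

```text
expected [318.61667674 172.91273606]
```

Emit:
jog_arm(plan=[[[0, 0, 0.05], [0, 0, 0], 0], [[0, 0, 0.1], [0, 0, 0], 0], [[0, 0, 0.142], [0, 0, 0], 0], [[0, 0, 0.142], [0, 0, 0], 0]])

```text
time_s: 1.82
eef_pos: [0.5311, -0.3255, 0.0854]
eef_rot: [-0.003, 1.0, -0.001, -0.003]
wrist_force: [-0.5, 0.4, 0.3]
opening: 0.002
grasp_force: 0.0
```

Emit:
jog_arm(plan=[[[-0.015, 0, 0], [0, 0, 0], 0], [[-0.03, 0, 0], [0, 0, 0], 0], [[-0.045, 0, 0], [0, 0, 0], 0], [[-0.06, 0, 0], [0, 0, 0], 0], [[-0.07, 0, 0], [0, 0, 0], 0], [[-0.07, 0, 0], [0, 0, 0], 0], [[-0.07, 0, 0], [0, 0, 0], 0]])

```text
time_s: 2.7
eef_pos: [0.465, -0.3267, 0.0894]
eef_rot: [0.0, 1.0, -0.0, 0.0]
wrist_force: [-0.5, -0.8, -0.8]
opening: 0.0
grasp_force: 0.0
```

Emit:
jog_arm(plan=[[[0, 0, -0.05], [0, 0, 0], 0.5], [[0, 0, -0.1], [0, 0, 0], 1], [[0, 0, -0.16], [0, 0, 0], 1], [[0, 0, -0.16], [0, 0, 0], 1]])

```text
time_s: 3.2
eef_pos: [0.4675, -0.3289, 0.2556]
eef_rot: [0.004, 1.0, 0.0, 0.004]
wrist_force: [-0.6, 0.4, -1.1]
opening: 0.844
grasp_force: 0.0
```

```bash
python3 -c "
from h import *
rel([.553,-.141,.245],9.8)
cv2.imwrite('pics/scene2.png',ctrl.camera('scene'))
cv2.imwrite('pics/c2.png',cv2.resize(cv2.imread('pics/scene2.png')[120:240,200:400],(800,480)))"
```

```text
pos [ 0.4675 -0.3289  0.2556] yaw 0.0 tilt [ 0.008 -0.008 -1.   ] -> d [ 0.0855 -0.1879  0.0098] rz -0.17043980456249555 q6 0.75 t 3.2
```

View pics/c2.png

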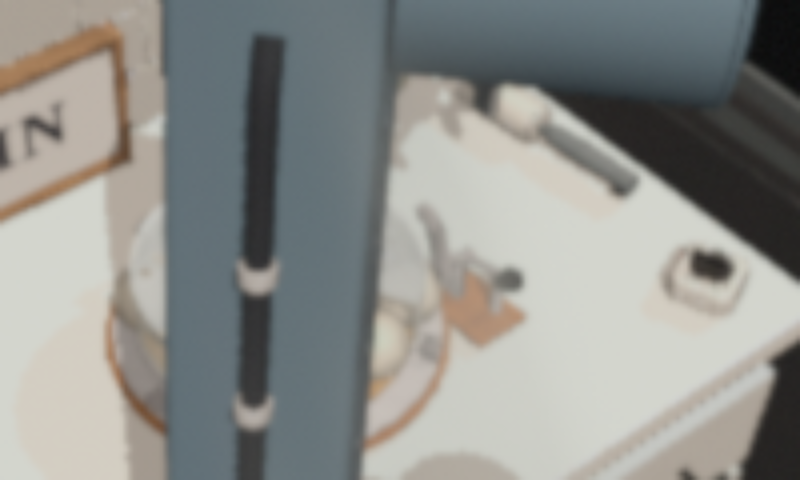

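The pawl is over: its arm stands up at (430,220) in the crop and the knob is down at (510,280). The spring may have moved the carousel, so I'll re-measure the bar from the top.

Create m.py:
```python
from h import *
import sys
t=ctrl.camera("top");cv2.imwrite(f"pics/top{sys.argv[1]}.png",t)
print("knob?",plane("scene",327.5,190,.065))
m=(t.max(2)<60).astype(np.uint8);m[:,:250]=0;m[:168]=0;m[200:]=0;m[:,275:]=0
n,l,st,c=cv2.connectedComponentsWithStats(m);i=1+np.argmax(st[1:,4])
q=np.argwhere(l==i)[:,::-1].astype(np.float32);r=cv2.minAreaRect(q);print(st[i],r)
mu=np.cov(q.T);w,v=np.linalg.eigh(mu);d=v[:,1];c0=np.array(r[0])
a,b=[plane("top",*(c0+k*d),.152) for k in(9,-9)]
print("bar",plane("top",*c0,.15),"dir",np.degrees(np.arctan2(*(a-b)[:2][::-1]))%180)
cv2.imwrite("pics/c3.png",cv2.resize(t[135:250,205:345],None,fx=5,fy=5,interpolation=cv2.INTER_CUBIC))
```

```bash
python3 m.py 2
```

```text
knob? [ 0.43828881 -0.32235132  0.065     ]
[256 175  13  18  91] ((261.73077392578125, 183.3461456298828), (19.137157440185547, 4.714951038360596), 56.30992889404297)
bar [ 0.55167003 -0.13959519  0.15      ] dir 31.248944429662856
```

View pics/c3.png

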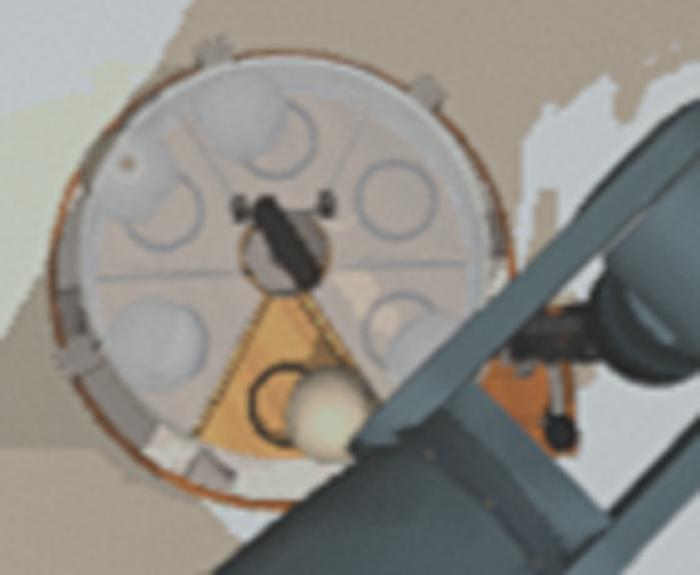

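The carousel sprang forward to the 2.09 home position: bar at 31°, empty ring at crop (395,200), pawl knob down at (560,433). I'll go to the handle, with the tool x along the bar.

```bash
python3 -c "
from h import *
print(tri((261.6,183.4),(267.7,178.7)))
rel([.553,-.141,.245],31.2)"
```

```text
(array([ 0.55667121, -0.13617917,  0.13967626]), np.float64(0.009201016636744573))
pos [ 0.4652 -0.3267  0.2498] yaw 0.0 tilt [ 0.001 -0.001 -1.   ] -> d [ 0.0878 -0.1856  0.0047] rz -0.5442197329028985 q6 0.75 t 3.3
```

Emit:
jog_arm(plan=[[[0.022, -0.046, 0], [0, 0, -0.15], 1], [[0.044, -0.093, 0], [0, 0, -0.3], 1], [[0.066, -0.14, 0], [0, 0, -0.45], 1], [[0.088, -0.186, 0], [0, 0, -0.544], 1], [[0.088, -0.186, 0], [0, 0, -0.544], 1], [[0.088, -0.186, 0], [0, 0, -0.544], 1]])

```text
time_s: 4.05
eef_pos: [0.552, -0.1404, 0.2475]
eef_rot: [-0.001, 0.963, 0.269, -0.001]
wrist_force: [-0.8, -0.2, 0.7]
opening: 1.001
grasp_force: 0.0
```

```bash
python3 -c "
from h import *
rel([.5535,-.141,.125],31.2)"
```

```text
pos [ 0.552  -0.1404  0.2475] yaw 31.2 tilt [-0.003  0.001 -1.   ] -> d [0.0012 0.0016 0.1225] rz -0.0005595652616009935 q6 0.57 t 4.05
```

Emit:
jog_arm(plan=[[[0.001, 0.001, 0.05], [0, 0, 0], 1], [[0.001, 0.001, 0.1], [0, 0, 0], 1], [[0.001, 0.001, 0.122], [0, 0, 0], 1], [[0.001, 0.001, 0.122], [0, 0, 0], 0.5], [[0.001, 0.001, 0.122], [0, 0, 0], 0.1], [[0.001, 0.001, 0.122], [0, 0, 0], 0], [[0.001, 0.001, 0.122], [0, 0, 0], 0], [[0.001, 0.001, 0.122], [0, 0, 0], 0]])

```text
time_s: 5.05
eef_pos: [0.5542, -0.1405, 0.1289]
eef_rot: [-0.0, 0.963, 0.269, 0.0]
wrist_force: [-3.7, 2.9, 7.0]
opening: 0.199
grasp_force: 60.9
```

Emit:
jog_arm(plan=[[[0, 0, 0], [0, 0, 0.08], 0], [[0, 0, 0], [0, 0, 0.18], 0], [[0, 0, 0], [0, 0, 0.28], 0], [[0, 0, 0], [0, 0, 0.38], 0], [[0, 0, 0], [0, 0, 0.48], 0], [[0, 0, 0], [0, 0, 0.58], 0], [[0, 0, 0], [0, 0, 0.68], 0], [[0, 0, 0], [0, 0, 0.78], 0], [[0, 0, 0], [0, 0, 0.88], 0], [[0, 0, 0], [0, 0, 0.98], 0]])

```text
time_s: 6.3
eef_pos: [0.554, -0.1375, 0.1288]
eef_rot: [-0.002, 0.976, -0.217, -0.001]
wrist_force: [-3.7, 15.0, 10.3]
opening: 0.194
grasp_force: 61.5
```

Emit:
jog_arm(plan=[[[0, 0, 0], [0, 0, 0.1], 0], [[0, 0, 0], [0, 0, 0.2], 0], [[0, 0, 0], [0, 0, 0.3], 0], [[0, 0, 0], [0, 0, 0.4], 0], [[0, 0, 0], [0, 0, 0.5], 0], [[0, 0, 0], [0, 0, 0.6], 0], [[0, 0, 0], [0, 0, 0.7], 0], [[0, 0, 0], [0, 0, 0.8], 0], [[0, 0, 0], [0, 0, 0.9], 0], [[0, 0, 0], [0, 0, 0.98], 0]])

```text
time_s: 7.55
eef_pos: [0.5563, -0.1358, 0.1289]
eef_rot: [-0.004, 0.759, -0.651, -0.0]
wrist_force: [7.4, 20.6, 3.9]
opening: 0.198
grasp_force: 60.7
```

Emit:
jog_arm(plan=[[[0, 0, 0], [0, 0, 0.07], 0], [[0, 0, 0], [0, 0, 0.12], 0], [[0, 0, 0], [0, 0, 0.134], 0], [[0, 0, 0], [0, 0, 0.134], 0], [[0, 0, 0], [0, 0, 0.134], 0]])

```text
time_s: 8.18
eef_pos: [0.5567, -0.1358, 0.1289]
eef_rot: [-0.004, 0.715, -0.699, -0.0]
wrist_force: [9.7, 20.6, 3.8]
opening: 0.196
grasp_force: 60.5
```

```bash
python3 -c "
from h import *
rel([.5535,-.141,.25],91.2);print(ctrl.get_obs()['torque'])"
```

```text
pos [ 0.5567 -0.1358  0.1289] yaw -88.7 tilt [ 0.006  0.007 -1.   ] -> d [ 0.0043  0.0026 -0.1212] rz 0.0011768822153959432 q6 2.66 t 8.175
[ 2.9804578  -1.10698982 -0.00619303]
```

Emit:
jog_arm(plan=[[[0, 0, 0], [0, 0, 0], 0.5], [[0, 0, 0], [0, 0, 0], 1], [[0, 0, 0], [0, 0, 0], 1], [[0, 0, -0.05], [0, 0, 0], 1], [[0, 0, -0.1], [0, 0, 0], 1], [[0, 0, -0.14], [0, 0, 0], 1], [[0, 0, -0.14], [0, 0, 0], 1]])

```text
time_s: 9.05
eef_pos: [0.556, -0.1424, 0.2718]
eef_rot: [-0.001, 0.714, -0.7, 0.004]
wrist_force: [-0.1, 0.2, -0.3]
opening: 1.003
grasp_force: 0.0
```

```bash
python3 -c "
from h import *
rel([.25,-.05,.27],91.2)"; python3 m.py 3
```

```text
pos [ 0.556  -0.1424  0.2718] yaw -88.9 tilt [ 0.007 -0.004 -1.   ] -> d [-0.0984  0.3041 -0.0007] rz -0.0010302779683259147 q6 2.66 t 9.05
knob? [ 0.43828881 -0.32235132  0.065     ]
[253 168  22  28 232] ((260.8529357910156, 182.0882568359375), (22.070741653442383, 24.01102638244629), 14.03624439239502)
bar [ 0.55582758 -0.13687551  0.15      ] dir 177.3183705133994
```

Emit:
jog_arm(plan=[[[-0.035, 0.006, 0], [0, 0, -0.18], 1], [[-0.07, 0.012, 0], [0, 0, -0.36], 1], [[-0.105, 0.018, 0], [0, 0, -0.54], 1], [[-0.14, 0.024, 0], [0, 0, -0.72], 1], [[-0.175, 0.03, 0], [0, 0, -0.9], 1], [[-0.21, 0.036, 0], [0, 0, -1.08], 1], [[-0.25, 0.042, 0], [0, 0, -1.26], 1], [[-0.29, 0.048, 0], [0, 0, -1.44], 1], [[-0.33, 0.054, 0], [0, 0, -1.62], 1], [[-0.37, 0.06, 0], [0, 0, -1.8], 1]])

```text
time_s: 10.35
eef_pos: [0.4853, 0.2285, 0.2653]
eef_rot: [0.0, 0.992, 0.127, -0.002]
wrist_force: [-0.3, 0.2, -0.5]
opening: 0.997
grasp_force: 0.0
```

Emit:
jog_arm(plan=[[[0, 0, 0], [0, 0, -0.18], 1], [[0, 0, 0], [0, 0, -0.36], 1], [[0, 0, 0], [0, 0, -0.54], 1], [[0, 0, 0], [0, 0, -0.72], 1], [[0, 0, 0], [0, 0, -0.9], 1], [[0, 0, 0], [0, 0, -1.08], 1], [[0, 0, 0], [0, 0, -1.26], 1], [[0, 0, 0], [0, 0, -1.34], 1], [[0, 0, 0], [0, 0, -1.34], 1]])

```text
time_s: 11.48
eef_pos: [0.4858, 0.2273, 0.2656]
eef_rot: [-0.001, 0.701, 0.713, -0.001]
wrist_force: [0.7, 0.6, -0.2]
opening: 1.005
grasp_force: 0.0
```

```bash
python3 m.py 4
```

Create ball.py:
```python
from h import *
for n,c0 in(("top",(137,207)),("scene",(175.5,264.5))):
    im=cv2.imread(f"pics/{n}0.png");x,y=map(int,c0);c=cv2.resize(im[y-22:y+22,x-22:x+22],None,fx=8,fy=8,interpolation=cv2.INTER_CUBIC)
    g=cv2.GaussianBlur(cv2.cvtColor(c,cv2.COLOR_BGR2GRAY),(0,0),4)
    h=cv2.HoughCircles(g,cv2.HOUGH_GRADIENT,1,200,param1=40,param2=8,minRadius=60 if n=="top" else 64,maxRadius=110)
    h=h[0][0];print(n,h[:2]/8+[x-22-.44,y-22-.44],h[2]/8)
    cv2.circle(c,(int(h[0]),int(h[1])),int(h[2]),(0,0,255),1);cv2.imwrite(f"pics/b_{n}.png",c)
cv2.imwrite("pics/b.png",np.hstack([cv2.imread("pics/b_top.png"),cv2.imread("pics/b_scene.png")]))
```

```bash
python3 ball.py
```

```text
knob? [ 0.43828881 -0.32235132  0.065     ]
[253 181  19   6 101] ((262.0, 183.5), (5.0, 18.0), 90.0)
bar [ 0.55115209 -0.14044664  0.15      ] dir 91.8890078629532
top [135.3725 204.3725] 12.325Traceback (most recent call last):
  File "ball.py", line 6, in <module>
    h=h[0][0];print(n,h[:2]/8+[x-22-.44,y-22-.44],h[2]/8)
      ~^^^
TypeError: 'NoneType' object is not subscriptable
```

View pics/c3.png

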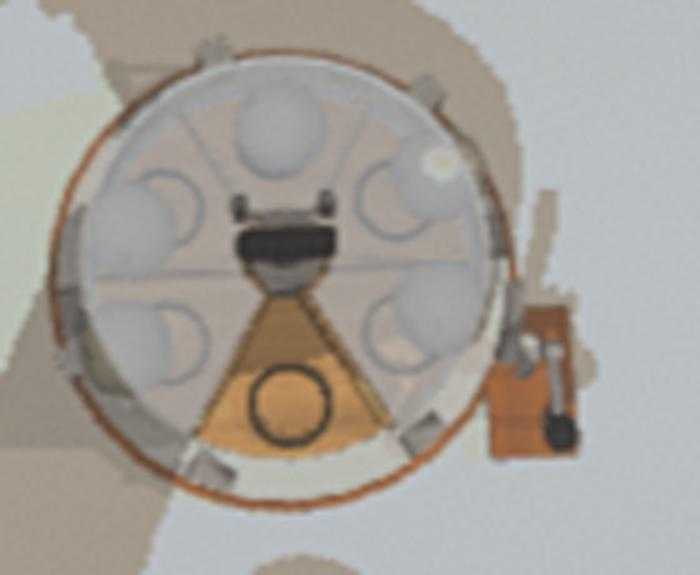

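The carousel is home: bar square, empty ring in the window at crop (290,405), and the pawl still over with its knob at (560,433). Now the ball and the ring.

```bash
sed -i 's/param1=40,param2=8,minRadius=60 if n=="top" else 64,maxRadius=110/param1=25,param2=4,minRadius=72,maxRadius=88/' ball.py; python3 ball.py
```

Run:
```python
from h import *
t=cv2.imread("pics/top4.png");x0,y0=248,202
c=t[y0:232,x0:278];g=cv2.cvtColor(c,cv2.COLOR_BGR2GRAY);m=(g<75)
q=np.argwhere(m)[:,::-1]+[x0,y0];r=np.hypot(*(q-[263,215.6]).T);q=q[(r<12)]
W=np.array([plane("top",u,v,.038)[:2] for u,v in q]);x=np.linalg.lstsq(np.c_[2*W,np.ones(len(W))],(W**2).sum(1),rcond=None)[0]
print("ring",x[:2],np.sqrt(x[2]+x[0]**2+x[1]**2),len(W),"rel axis",x[:2]-[.5546,-.1423])
```

```text
top [136.8725 206.4975] 9.7625
scene [175.4975 263.2475] 9.7
ring [ 0.46098144 -0.14330889] 0.026487572320238333 26 rel axis [-0.09361856 -0.00100889]
```

View pics/b.png

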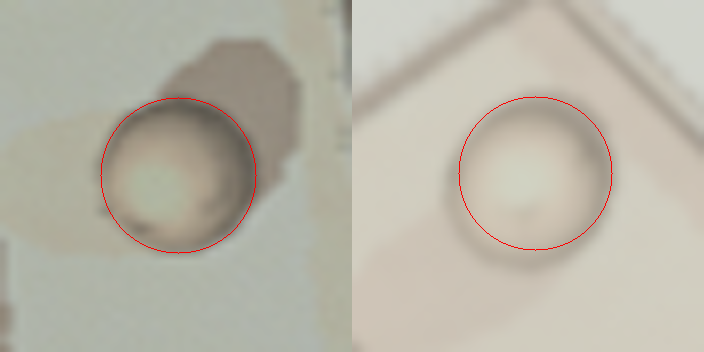

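Ball centres: top (136.9,206.5). In the scene picture the outline is lower than the fitted circle, centred at about (174.8,264.6) with radius 10.4.

Run:
```python
from h import *
B,e=tri((136.9,206.5),(174.8,264.6));print(B,e,plane("top",136.9,206.5,.036),plane("scene",174.8,264.6,.036))
rel([B[0],B[1],.03],91.2)
s=ctrl.camera("scene");cv2.imwrite("pics/scene4.png",s)
u,v=proj("scene",[.461,-.1433,.038]);print(u,v)
c=s[int(v)-35:int(v)+25,int(u)-50:int(u)+50];cv2.imwrite("pics/c4.png",cv2.resize(c,(800,480)))
```

```text
[0.50143    0.28697466 0.0398027 ] 0.0047925856318651585 [0.50045136 0.28593246 0.036     ] [0.50588054 0.28799988 0.036     ]
pos [0.4859 0.2274 0.2659] yaw 91.0 tilt [-0.002 -0.001 -1.   ] -> d [0.0595 0.0171 0.2358] rz -0.004030757893765199 q6 0.2 t 11.525
286.13248626408824 212.7072818794808
```

View pics/c4.png

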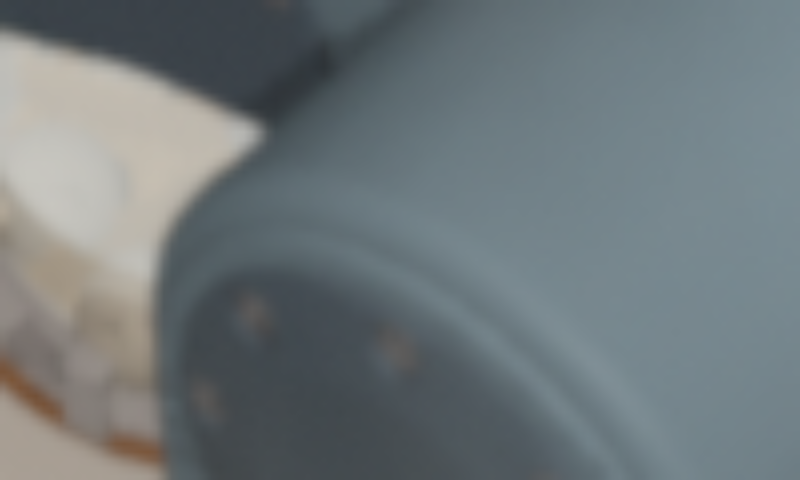

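Emit:
jog_arm(plan=[[[0.03, 0.009, 0.02], [0, 0, 0], 1], [[0.059, 0.016, 0.06], [0, 0, 0], 1], [[0.059, 0.016, 0.11], [0, 0, 0], 1], [[0.059, 0.016, 0.16], [0, 0, 0], 1], [[0.059, 0.016, 0.21], [0, 0, 0], 1], [[0.059, 0.016, 0.243], [0, 0, 0], 1], [[0.059, 0.016, 0.243], [0, 0, 0], 1]])

```text
time_s: 12.45
eef_pos: [0.4985, 0.286, 0.0211]
eef_rot: [-0.002, 0.701, 0.713, -0.003]
wrist_force: [-0.4, 1.0, 0.9]
opening: 1.001
grasp_force: 0.0
```

Emit:
jog_arm(plan=[[[0, 0, 0], [0, 0, 0], 0.85], [[0, 0, 0], [0, 0, 0], 0.75], [[0, 0, 0], [0, 0, 0], 0.65], [[0, 0, 0], [0, 0, 0], 0.55], [[0, 0, 0], [0, 0, 0], 0.55], [[0, 0, 0], [0, 0, 0], 0.55]])

```text
time_s: 13.2
eef_pos: [0.5032, 0.2876, 0.0273]
eef_rot: [0.001, 0.7, 0.714, 0.002]
wrist_force: [-1.0, -0.6, 8.0]
opening: 0.729
grasp_force: 63.3
```

Emit:
jog_arm(plan=[[[0, 0, -0.05], [0, 0, 0], 0.55], [[0, 0, -0.1], [0, 0, 0], 0.55], [[0, 0, -0.15], [0, 0, 0], 0.55], [[0, 0, -0.2], [0, 0, 0], 0.55], [[0, 0, -0.2], [0, 0, 0], 0.55]])

```text
time_s: 13.82
eef_pos: [0.5045, 0.2882, 0.2314]
eef_rot: [0.003, 0.7, 0.714, 0.005]
wrist_force: [-0.4, 0.2, -0.3]
opening: 0.728
grasp_force: 66.1
```

```bash
python3 -c "
from h import *
rel([.461,-.1433,.2],91.2)
t=ctrl.camera('top');cv2.imwrite('pics/top5.png',t)"
```

```text
pos [0.5045 0.2882 0.2314] yaw 91.1 tilt [ 0.012  0.004 -1.   ] -> d [-0.4307 -0.0521  0.0292] rz -0.001929518157493376 q6 0.3 t 13.825
```

Emit:
jog_arm(plan=[[[-0.05, -0.005, 0], [0, 0, 0], 0.55], [[-0.1, -0.01, 0], [0, 0, 0], 0.55], [[-0.15, -0.015, 0], [0, 0, 0], 0.55], [[-0.2, -0.02, 0], [0, 0, 0], 0.55], [[-0.25, -0.025, 0], [0, 0, 0], 0.55], [[-0.3, -0.03, 0], [0, 0, 0], 0.55], [[-0.35, -0.035, 0], [0, 0, 0], 0.55], [[-0.4, -0.04, 0], [0, 0, 0], 0.55], [[-0.43, -0.043, 0], [0, 0, 0], 0.55], [[-0.43, -0.043, 0], [0, 0, 0], 0.55]])

```text
time_s: 15.12
eef_pos: [0.4656, -0.1453, 0.2232]
eef_rot: [-0.001, 0.702, 0.713, -0.0]
wrist_force: [0.2, 1.3, -0.1]
opening: 0.725
grasp_force: 66.1
```

Emit:
jog_arm(plan=[[[0, 0, 0], [0, 0, 0], 0.55], [[0, 0, 0], [0, 0, 0], 0.55]])

```text
time_s: 15.38
eef_pos: [0.4664, -0.1425, 0.224]
eef_rot: [-0.0, 0.7, 0.714, 0.0]
wrist_force: [0.2, 0.1, -0.8]
opening: 0.727
grasp_force: 66.1
```

```bash
python3 -c "
from h import *
rel([.461,-.1433,.054],91.2)"
```

```text
pos [ 0.4664 -0.1425  0.224 ] yaw 91.2 tilt [-0.     0.001 -1.   ] -> d [-0.0008 -0.0054  0.17  ] rz -0.0005757852156919685 q6 -0.56 t 15.375
```

Emit:
jog_arm(plan=[[[-0.001, -0.005, 0.03], [0, 0, 0], 0.55], [[-0.001, -0.005, 0.07], [0, 0, 0], 0.55], [[-0.001, -0.005, 0.11], [0, 0, 0], 0.55], [[-0.001, -0.005, 0.14], [0, 0, 0], 0.55], [[-0.001, -0.005, 0.155], [0, 0, 0], 0.55], [[-0.001, -0.005, 0.165], [0, 0, 0], 0.55], [[-0.001, -0.005, 0.165], [0, 0, 0], 0.55], [[-0.001, -0.005, 0.165], [0, 0, 0], 0.55]])

```text
time_s: 16.38
eef_pos: [0.4624, -0.1452, 0.0603]
eef_rot: [0.001, 0.7, 0.714, 0.0]
wrist_force: [-0.8, 0.2, -1.4]
opening: 0.723
grasp_force: 66.1
```

```bash
python3 -c "
from h import *
rel([.461,-.1433,.054],91.2)"
```

```text
pos [ 0.4624 -0.1452  0.0603] yaw 91.1 tilt [ 0.002 -0.001 -1.   ] -> d [ 0.0019 -0.0013  0.0063] rz -0.0017602403516561946 q6 -0.57 t 16.375
```

Emit:
jog_arm(plan=[[[0.001, -0.001, 0.003], [0, 0, 0], 0.55], [[0.001, -0.001, 0.006], [0, 0, 0], 0.55], [[0.001, -0.001, 0.006], [0, 0, 0], 0.55]])

```text
time_s: 16.75
eef_pos: [0.4609, -0.144, 0.0535]
eef_rot: [0.0, 0.7, 0.714, 0.0]
wrist_force: [0.8, 0.2, 0.7]
opening: 0.722
grasp_force: 66.2
```

Emit:
jog_arm(plan=[[[0, 0, 0.002], [0, 0, 0], 0.55], [[0, 0, 0.002], [0, 0, 0], 0.55]])

```text
time_s: 17.0
eef_pos: [0.4617, -0.1444, 0.0523]
eef_rot: [0.001, 0.7, 0.714, 0.0]
wrist_force: [0.9, 1.5, 6.6]
opening: 0.724
grasp_force: 66.9
```

Contact is at the expected height (6 N). I'll release gently and lift.

Emit:
jog_arm(plan=[[[0, 0, 0], [0, 0, 0], 0.76], [[0, 0, 0], [0, 0, 0], 0.82], [[0, 0, 0], [0, 0, 0], 0.87], [[0, 0, 0], [0, 0, 0], 0.87], [[0, 0, 0], [0, 0, 0], 0.87]])

```text
time_s: 17.62
eef_pos: [0.4604, -0.1438, 0.0512]
eef_rot: [-0.0, 0.7, 0.714, -0.0]
wrist_force: [-0.4, -0.5, -0.2]
opening: 0.869
grasp_force: 0.0
```

Emit:
jog_arm(plan=[[[0, 0, -0.02], [0, 0, 0], 0.87], [[0, 0, -0.05], [0, 0, 0], 0.87], [[0, 0, -0.1], [0, 0, 0], 0.87], [[0, 0, -0.15], [0, 0, 0], 0.87], [[0, 0, -0.19], [0, 0, 0], 0.87], [[0.05, 0, -0.19], [0, 0, 0], 0.87], [[0.1, 0, -0.19], [0, 0, 0], 0.87], [[0.15, 0, -0.19], [0, 0, 0], 0.87], [[0.2, 0, -0.19], [0, 0, 0], 0.87], [[0.25, 0, -0.19], [0, 0, 0], 0.87]])

```text
time_s: 18.88
eef_pos: [0.4555, 0.1077, 0.2414]
eef_rot: [0.0, 0.7, 0.714, 0.0]
wrist_force: [0.8, 0.1, -0.6]
opening: 0.865
grasp_force: 0.0
```

Emit:
jog_arm(plan=[[[0.05, 0, 0], [0, 0, 0], 1], [[0.1, 0, 0], [0, 0, 0], 1], [[0.1, 0, 0], [0, 0, 0], 1], [[0.1, 0, 0], [0, 0, 0], 1]])

```text
time_s: 19.38
eef_pos: [0.4536, 0.2059, 0.241]
eef_rot: [0.0, 0.7, 0.714, -0.0]
wrist_force: [0.7, 0.0, -0.4]
opening: 0.998
grasp_force: 0.0
```

```bash
python3 m.py 6; python3 -c "
from h import *
a=cv2.imread('pics/c3.png');b=cv2.resize(cv2.imread('pics/top6.png')[100:300,30:430],(700,350))
cv2.imwrite('pics/c6.png',cv2.resize(np.vstack([a,b]),None,fx=.64,fy=.64))"
```

```text
knob? [ 0.43828881 -0.32235132  0.065     ]
[253 181  19   6 104] ((262.0, 183.5), (5.0, 18.0), 90.0)
bar [ 0.55115209 -0.14044664  0.15      ] dir 91.69571896831623
```

View pics/c6.png

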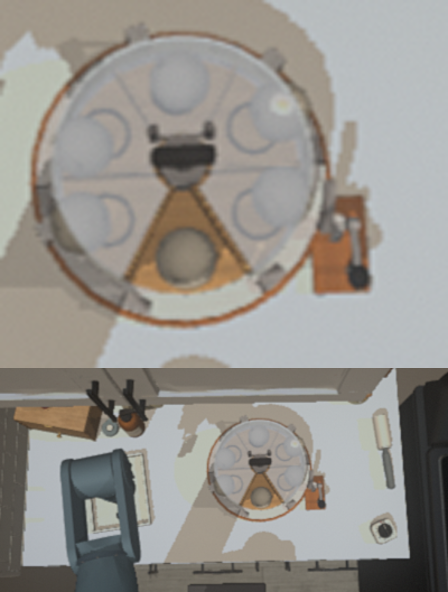

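The spare ball sits centred on the ring in the window at (186,256). The bar is square, the pawl is over, and the other things have not moved.

```bash
python3 -c "
from bench import ctrl
print(ctrl.hand_in())"
```

```text
the job is handed in; nothing more can be done
None
```

The job is handed in at about 19 s of the 64 s: pawl lever flipped over and left there, carousel turned back until the empty compartment clicked home in the window, spare ball set on its ring; the last picture showed all three as asked and the other things unmoved, but `hand_in()` returned no verdict.

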